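# Tip a lidded box of sample bottles into the ultrasonic bath and set the timer

### The job

Load the ultrasonic bath: swing the clear lid of the sample box all the way back until it clicks past its catch, and only then push the tipping lever over so that the three sample bottles roll into the wire basket without the gripper touching them. Lower the box gently back onto its rest, and then turn the twist timer on the bench to the third click from zero. Leave everything else on the bench where it stands.

Things in the scene. Friction and masses are not known exactly. Their poses are not given: they have to be found in the camera images.
- bath: grey ultrasonic bath, fixed to the bench. Origin on the bench; own x points away from the robot, y to the left along the bath; turned -0.1 to 0.28 rad. Tank 140 mm (x) by 225 mm (y -205 to +20), rim 85 mm high. A white sample box hangs on a bracket left of it, over own y +20 to +210, x -47 to +47 mm, floor 90 mm and closed lid 136 mm above the bench.
- basket (a point): centre of the basket floor, 30 mm above the bench, axes as the bath. Inside the basket is 119 mm (x) by 199 mm (y); its walls rise 50 to 55 mm above the floor. The box's spout empties over its left end.
- sample_box (a joint): tilt of the sample box in rad: 0 on its rest, 1.3 fully tipped (stop). It turns about a level axis along the bath's x at own y +20 mm, 110 mm above the bench; tipping raises its left end and empties it to the right (-y) into the basket. About 0.45 kg; from any tilt its weight brings it back, slamming if let go. The bottles roll out between about 0.6 and 1.3 rad.
- tip_lever (a point): top end of the tipping lever: a straight rod, 10 to 15 mm thick, 130 mm long from the tipping axis, fixed to the box on the robot's side, 100 mm from the box's middle (about 40 mm clear of box and lid). At rest it leans 37 degrees left (+y of the bath), end 214 mm high; pushed right it passes upright (240 mm) to lean 37 degrees right at full tip. Takes about 7 N near its end.
- tip_axis (a point): point on the tipping axis at the foot of the lever, 110 mm above the bench.
- box_lid (a joint): opening of the lid in rad: 0 closed, 1.57 upright with the box at rest, 2.2 fully back (stop). Let go below about 1.5 it falls shut; from there it leans back on a spring catch that acts from 1.65 to 2.15. A push of about 2 N near the free edge carries it past; beyond 2.1 it is caught and stays back even while the box is tipped.
- lid_handle (a point): middle of the lid's steel bar handle: a level round bar, 9 mm thick, 60 mm long along the hinge (bath's x), 37 mm above the lid's outer face, 176 mm from the hinge. It moves with the lid. The lid is a clear plate, 100 mm by 190 mm and 4 mm thick, the handle 16 mm from its free edge.
- lid_hinge (a point): middle of the lid's hinge axis, which runs along the bath's x at the box's upper left edge, 134 mm above the bench when the box is at rest. Opening swings the free (right) edge up and over to the left.
- sample_1: small white plastic bottle with a screw cap, 36 mm thick, 75 mm long, about 50 g, lying across the box; origin at the centre of its underside, own z along it to the cap.
- sample_2: the same, 36 mm thick and 75 mm long.
- sample_3: the same, 36 mm thick and 75 mm long.
- cap_1 (a point): centre of the cap's end face of sample_1, 75 mm from its underside.
- cap_2 (a point): the same point of sample_2.
- cap_3 (a point): the same point of sample_3.
- timer: white twist timer, 68 mm across and 47 mm high, fixed to the bench, not turned (within 0.06 rad); origin at the centre of its underside. Its base, 68 mm across, is 26 mm high; the round ribbed dial on it, 52 mm across, reaches from 26 to 46 mm above the bench and has a red line as pointer. It stands in any of three places among tall bottles, 90 mm or more before the shelf (uprights from x = 0.68).
- timer_dial (a joint): angle of the timer's dial in rad, growing anticlockwise as seen from above; 0 at the zero stop, where the red line points straight at the robot (-x). It clicks every 0.436 rad (25 degrees) and is drawn onto the nearest click when let go: third click = 1.309, the line then 75 degrees round, nearly to the right (-y). It starts somewhere from zero to a little past the first click. Turning it takes about 0.15 N m.
- wash_bottle: grey wash bottle with a bent spout, 82 mm across and 190 mm high; origin at the centre of its underside, a bystander.
- jar_white: pale jar with black cap, 86 mm across and 160 mm high; origin at the centre of its underside, a bystander.
- steel_cup: open cup, 65 mm across and 88 mm high; origin at the centre of its underside, a bystander.
- blue_bottle: blue bottle, 81 mm across and 142 mm high; origin at the centre of its underside, a bystander.
- pe_bottle: grey plastic bottle, 72 mm across and 178 mm high; origin at the centre of its underside, a bystander.
Mind the look-alikes: they are no part of the job. There is more than one size of the timer; the one meant has the size given above.

How it is judged:
On the way, in this order (a step that is already met when the one before it is completed fails the run):
1. the lid has been swung back past its catch (over 2.05 rad) with the box still on its rest (value of joint box_lid above 2.05 rad and value of joint sample_box below 0.06 rad), for 0.2 s.
2. the box is tipped by more than 1 rad with the lid still held back (value of joint sample_box above 1 rad and value of joint box_lid above 2 rad), for 0.1 s.
3. the box is back on its rest and all three bottles lie in the basket (value of joint sample_box below 0.06 rad and x of sample_1 in the frame of basket between -0.062 and 0.062 m and y of sample_1 in the frame of basket between -0.102 and 0.102 m and z of sample_1 in the frame of basket between -0.01 and 0.09 m and x of sample_2 in the frame of basket between -0.062 and 0.062 m and y of sample_2 in the frame of basket between -0.102 and 0.102 m and z of sample_2 in the frame of basket between -0.01 and 0.09 m and x of sample_3 in the frame of basket between -0.062 and 0.062 m and y of sample_3 in the frame of basket between -0.102 and 0.102 m and z of sample_3 in the frame of basket between -0.01 and 0.09 m and x of cap_1 in the frame of basket between -0.062 and 0.062 m and y of cap_1 in the frame of basket between -0.102 and 0.102 m and z of cap_1 in the frame of basket between -0.01 and 0.09 m and x of cap_2 in the frame of basket between -0.062 and 0.062 m and y of cap_2 in the frame of basket between -0.102 and 0.102 m and z of cap_2 in the frame of basket between -0.01 and 0.09 m and x of cap_3 in the frame of basket between -0.062 and 0.062 m and y of cap_3 in the frame of basket between -0.102 and 0.102 m and z of cap_3 in the frame of basket between -0.01 and 0.09 m), for 0.2 s.
4. the timer stands at the third click (value of joint timer_dial between 1.179 and 1.439 rad), for 0.2 s.
At the end, for the whole second after the job is handed in: The three bottles lie at rest inside the basket (the middles of underside and cap of each within its walls, seen from above, and less than 90 mm above its floor), the box is back on its rest (within 0.06 rad) and the timer's dial is within 0.13 rad of its third click (1.309 rad) (all of step 3 and all of step 4 and linear speed of each of sample_1, sample_2, sample_3 below 0.05 m/s); the robot touches nothing.
It fails at once if the box tipped (over 0.3 rad) while the lid is not past its catch (value of joint sample_box above 0.3 rad and value of joint box_lid below 1.9 rad).
It fails at once if the box dropped back onto its rest (falling faster than 3 rad/s) (velocity of joint sample_box below -3 rad/s).
It fails at once if a sample bottle touched by the fingers (contact force between the fingers and sample_1 above 0.5 N or contact force between the fingers and sample_2 above 0.5 N or contact force between the fingers and sample_3 above 0.5 N).
It fails at once if a bystander moved by over 30 mm or tipped (distance of any of wash_bottle, jar_white, steel_cup, blue_bottle, pe_bottle from where it was at the start of the episode above 0.03 m or angle between any of wash_bottle, jar_white, steel_cup, blue_bottle, pe_bottle's own z axis and vertical above 0.4 rad).
It also fails if it takes over 70 s, if anything falls off the work surface, if the arm or the gripper's body presses on something with over 40 N, if the wrist force passes 120 N, or if a joint passes its speed limit or range.

### The arm

A 7-joint arm with a two-finger parallel gripper is mounted at the origin on a cart in front of the work surface, level with it; the furniture and walls round the work are solid. World frame = base frame: x ahead of the robot, y to its left, z up, the work surface at z = 0. Lengths are in m, angles in rad, forces in N, time in s.
With the tool pointing down it reaches from about 0.4 to 0.85 m from the base axis. Payload 4.5 kg.
Tool frame: the origin (TCP) lies where the fingers leave the gripper's body, on its centre line; the fingertips stand 64 mm ahead of it and the grasp point (between the pads) lies 45 mm ahead of it; z points along the fingers, y is the direction in which the jaws open and shut (so a half turn about z gives the same grasp; the last joint's range is limited). The gripper opens to 88 mm and grips with 3 to 60 N. Pads are 18 mm wide; open, the fingers measure 123 mm over their backs; the gripper's body (75 mm by 187 mm) begins 45 mm behind the grasp point.
Start: joints at [1.167, 0.689, -0.195, 1.565, 0.157, 0.902, -0.215], TCP at [0.265, -0.566, 0.303] pointing down, gripper open.
Joint ranges: [-3.01, 3.01], [-0.46, 2.08], [-1.47, 1.51], [0.13, 2.56], [-1, 4.14], [0.04, 2.09], [-2.66, 2.66]. Speed limits (rad/s): [2.57, 2.57, 3.14, 3.14, 3.14, 3.14, 3.14].

### API

Orientations are given as a unit quaternion [x, y, z, w].
In Python, from plant import monitor, snapshot, workorder, finder gives the robot as it stands.
- The arm moves only by the tool carry_out, never from a script. Its argument "motion" is one flat list of numbers, 6 for each row, row after row: the shift along the tool's x, y, z in cm, then the turn, a rotation vector about the tool's x, y, z in rad. In form: [x, y, z, rx, ry, rz, x, y, z, rx, ry, rz, ...]. A call has 1 to 8 rows; each row shifts and turns the commanded pose from where the row before left it, along the tool's axes as they then stand; what a row does not reach is not made up. A row lasts 1/8 s, in which the tool goes at most 62.5 mm and 10.7 degrees, less where a joint would pass 70% of its speed; a pose out of reach is approached as far as the arm can. A call with a gripper value outside its range is refused whole. "hand" is the finger opening in cm, from 0 to 8.81, set as the call begins (left out, the last holds). The fingers move at their own pace and stop on an object; "grip_force" is the grip in N (left out, the last holds). Time passes only in rows, so rows that do not move let the fingers close. It gives the time, the measured TCP pose, the force and the opening at its end, in the units of the state.
- monitor.get_state(): the state, without advancing time (a new reading comes with each control period).
- snapshot(name): name is "side" or "top"; returns a dict with "frame" (384x512x3 uint8, red, green, blue), "range_z" (384x512 float32, m along the optical axis (not along the pixel's ray), 0 where there is no reading), "fx", "fy", "cx", "cy" (pixels), "rvec" (rotation vector, rad) and "tvec" (3), from world to camera coordinates, as OpenCV has them. Camera axes: x right, y down, z forward; pixel columns grow to the right and rows downward; lengths in m; the calibration is good to about 2 mm. A picture is of the moment at which its call begins.
- workorder.finish_job(): hands the job in, once; it reports no verdict.
Trained networks look in a picture, given as the dict that the camera call returned (one of the last four; its "shot" number tells which), for a name from the list of things; names that differ only in an ending like _2 or _b are one class to them, and where a whole thing is asked for, a point or a joint stands for the part that bears it (a point fixed in the world has none). Each returns a list of dicts, best first, with "p" (0 to 1); they miss things now and then, are a little off and sometimes report something else, mostly with a low value. They report only what shows in the picture. A call takes as long as a camera call. They do not tell look-alikes from the thing itself.
- finder.masks_of(picture, thing): "pixels" (384x512 bool, what is visible of it) and "extent" ([left, top, right, bottom] in pixels, round what is visible of it).
The state is a dict: "clock": time; "q": joint angles; "qd": joint speeds; "joint_torque": joint torques, N m; "tool_pos": TCP position; "eef_rot": TCP orientation; "contact_force": force on the tool from outside, world axes, zero at the start; "moment": the same for the moment, N m; "opening": opening from 0.0 (shut) to 1.0 (fully open).
Only numpy, scipy, OpenCV 4.12 (cv2) and the standard library are available. Lean on these libraries where they do the work, as an engineer would, in place of code of your own. Each camera call takes 0.05 s, during which the arm holds its last target. There are 200 camera calls.

## Working session

There is one attempt and no reset: what is moved stays moved. The work goes in short steps, Python scripts to look and compute and a tool call to move; the robot and the scene stay as the last step left them, time stands still between calls to the robot, and variables do not carry over. Pictures are saved under pics/ and viewed, about 8 in all and at most 12, crops included, and the job is handed in when it is done.

Besides the shell and the picture viewer there is one more tool, called after "Request:" as name(argument=value, ...), one argument or row to a line, values as JSON. carry_out: Moves the arm, as the interface text tells. Its arguments: {"type":"object","properties":{"motion":{"type":"array"},"hand":{"type":"number"},"grip_force":{"type":"number"}},"required":["motion"]}

```bash
mkdir -p pics; ls; cat > h.py <<'E'
import numpy as np, cv2
from scipy.spatial.transform import Rotation as R
from plant import monitor, snapshot, workorder, finder
def save(p,n,box=None,s=1):
    im=cv2.cvtColor(p["frame"],cv2.COLOR_RGB2BGR)
    if box: l,t,r,b=box; im=im[t:b,l:r]
    cv2.imwrite("pics/"+n+".png",cv2.resize(im,None,fx=s,fy=s,interpolation=cv2.INTER_CUBIC))
def cloud(p):
    z=p["range_z"]; v,u=np.mgrid[0:z.shape[0],0:z.shape[1]]
    c=np.stack([(u-p["cx"])/p["fx"]*z,(v-p["cy"])/p["fy"]*z,z],-1)
    Rm=R.from_rotvec(np.ravel(p["rvec"])).as_matrix()
    w=(c-np.ravel(p["tvec"]))@Rm; w[z<=0]=np.nan
    return w
def proj(p,X):
    Rm=R.from_rotvec(np.ravel(p["rvec"])).as_matrix()
    c=np.atleast_2d(X)@Rm.T+np.ravel(p["tvec"])
    return np.c_[c[:,0]/c[:,2]*p["fx"]+p["cx"],c[:,1]/c[:,2]*p["fy"]+p["cy"]]
def st():
    s=monitor.get_state(); r=R.from_quat(s["eef_rot"]).as_matrix()
    print("t",round(s["clock"],2),"pos",np.round(s["tool_pos"],4),"x",r[:,0].round(3),"y",r[:,1].round(3),"z",r[:,2].round(3),"F",np.round(s["contact_force"],1),"op",round(s["opening"],3)); return s
E
python3 - <<'E'
from h import *
np.set_printoptions(suppress=True,precision=3)
st()
ims=[]
for n in("side","top"):
    p=snapshot(n); w=cloud(p); save(p,n+"0"); ims.append(cv2.imread(f"pics/{n}0.png"))
    Rm=R.from_rotvec(np.ravel(p["rvec"])).as_matrix(); print(n,"cam",-Rm.T@np.ravel(p["tvec"]),"fwd",Rm[2],p["fx"])
    for th in("bath","sample_box","tip_lever","lid_handle","sample_1","timer","wash_bottle","jar_white","steel_cup","blue_bottle","pe_bottle"):
        for d in finder.masks_of(p,th)[:4]:
            q=w[d["pixels"]]; q=q[~np.isnan(q[:,0])]
            print(th,round(d["p"],2),d["extent"],len(q), np.percentile(q,[3,50,97],axis=0).round(3).tolist() if len(q) else "")
E
```

```text
pics
t 0.0 pos [ 0.265 -0.566  0.302] x [ 0.906  0.424 -0.   ] y [ 0.424 -0.906 -0.002] z [-0.001  0.002 -1.   ] F [-0.1 -0.3 -0.1] op 0.997
side cam [ 0.407 -1.39   1.098] fwd [ 0.077  0.83  -0.552] 491.85731360277254
bath 0.85 [229.1, 150.9, 278.7, 246.7] 3421 [[0.439, -0.093, 0.011], [0.523, 0.115, 0.075], [0.591, 0.31, 0.17]]
sample_box 0.7 [227.5, 153.2, 272.9, 189.5] 956 [[0.434, 0.125, 0.11], [0.531, 0.181, 0.136], [0.586, 0.317, 0.182]]
tip_lever 0.79 [229.6, 147.4, 273.2, 187.5] 1139 [[0.434, 0.126, 0.002], [0.527, 0.193, 0.135], [0.591, 0.454, 0.193]]
tip_lever 0.59 [263.7, 137.8, 284.9, 173.5] 503 [[0.602, 0.403, 0.004], [0.637, 0.421, 0.086], [0.672, 0.455, 0.143]]
lid_handle 0.84 [242.5, 152.7, 274.9, 186.6] 722 [[0.494, 0.134, 0.128], [0.539, 0.206, 0.136], [0.589, 0.319, 0.174]]
lid_handle 0.43 [230.2, 150.4, 280.3, 246.5] 3309 [[0.44, -0.092, 0.019], [0.522, 0.11, 0.076], [0.588, 0.3, 0.17]]
sample_1 0.36 [229.1, 153.2, 272.9, 186.2] 971 [[0.435, 0.125, 0.106], [0.531, 0.187, 0.136], [0.586, 0.326, 0.19]]
timer 0.89 [254.8, 305.0, 275.3, 331.2] 446 [[0.478, -0.451, 0.
[... 2049 characters left out ...]
1.3, 155.4, 375.3, 174.4] 322 [[0.619, -0.452, -0.003], [0.654, -0.421, 0.034], [0.679, -0.381, 0.088]]
blue_bottle 0.85 [132.6, 161.1, 155.3, 185.3] 467 [[0.6, 0.412, 0.012], [0.63, 0.437, 0.102], [0.675, 0.481, 0.145]]
blue_bottle 0.24 [313.0, 211.0, 341.9, 233.7] 462 [[0.387, -0.298, 0.002], [0.42, -0.256, 0.115], [0.457, -0.227, 0.174]]
blue_bottle 0.17 [168.3, 182.3, 221.7, 208.4] 1434 [[0.495, 0.143, 0.116], [0.542, 0.233, 0.136], [0.594, 0.322, 0.173]]
pe_bottle 0.61 [124.4, 218.3, 157.6, 239.8] 427 [[0.381, 0.412, 0.016], [0.41, 0.428, 0.139], [0.441, 0.465, 0.181]]
pe_bottle 0.35 [356.5, 195.5, 369.0, 204.3] 143 [[0.486, -0.434, 0.028], [0.508, -0.41, 0.043], [0.529, -0.391, 0.051]]
```

View pics/side0.png

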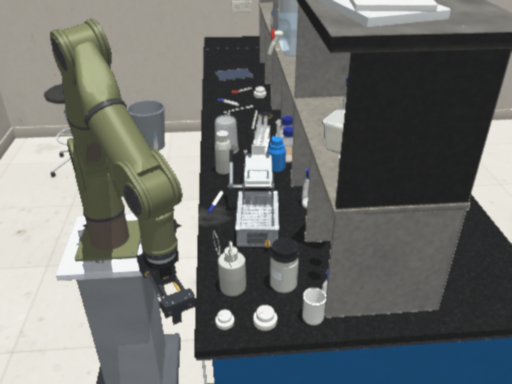

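View pics/top0.png

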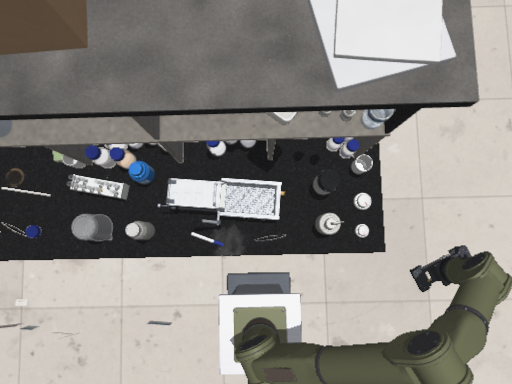

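Timer candidates in the side view are (265,318), which is the larger, (224,320), which is smaller, and a white knob far off at (260,92). The bath is at (257,218), the box at (256,172) and the lever at about (232,172). Next I'll fit the bath pose and check the timers in crops.

```bash
python3 - <<'E'
from h import *
np.set_printoptions(suppress=True,precision=4)
ps=snapshot("side"); pt=snapshot("top")
for n,p in(("side",ps),("top",pt)):
    w=cloud(p); x,y,z=w[...,0],w[...,1],w[...,2]
    reg=(x>.4)&(x<.63)&(y>-.15)&(y<.36)
    for a,b,yl,yh in((.13,.142,.1,.36),(.078,.092,-.15,.13),(.15,.24,.05,.36)):
        m=reg&(z>a)&(z<b)&(y>yl)&(y<yh)
        q=w[m][:,:2].astype(np.float32); r=cv2.minAreaRect(q)
        print(n,a,b,len(q),np.array(r[0]),np.array(r[1]),r[2])
        if a==.15:
            print(w[m][::max(1,len(q)//40)])
    for nm,(cx,cy) in dict(T1=(.507,-.415),T2=(.391,-.415)).items():
        m=(np.hypot(x-cx,y-cy)<.045)&(z>.006); q=w[m]; print(nm,len(q),q.min(0),q.max(0), cv2.minEnclosingCircle(q[q[:,2]>.0][:,:2].astype(np.float32)))
print("far",cloud(ps)[88:98,254:266][::3,::3].reshape(-1,3))
a=ps["frame"][140:250,205:300]; b=ps["frame"][298:335,205:285]; c=pt["frame"][165:245,150:290]
rs=lambda i,w,h:cv2.resize(i,(w,h),interpolation=cv2.INTER_CUBIC)
out=np.zeros((600,800,3),np.uint8); out[:440,:380]=rs(a,380,440);out[:190,390:800]=rs(b,410,190);out[200:434,390:800]=rs(c,410,234)
cv2.imwrite("pics/c1.png",out[:,:,::-1])
E
```

```text
side 0.13 0.142 655 [0.5306 0.2247] [0.2397 0.152 ] 72.541015625
side 0.078 0.092 522 [0.5209 0.0191] [0.231  0.1439] 84.51455688476562
side 0.15 0.24 153 [0.4904 0.1616] [0.063  0.1574] 57.0434684753418
[[0.4404 0.2282 0.2206]
 [0.4437 0.2173 0.2222]
 [0.4436 0.2177 0.2177]
 [0.4398 0.2201 0.2124]
 [0.4358 0.2141 0.2116]
 [0.4471 0.2196 0.2081]
 [0.4431 0.2124 0.208 ]
 [0.4391 0.2051 0.2081]
 [0.4316 0.2082 0.2025]
 [0.4426 0.2051 0.2036]
 [0.4351 0.2029 0.201 ]
 [0.4462 0.2055 0.199 ]
 [0.4387 0.2056 0.1951]
 [0.4312 0.2098 0.1888]
 [0.4422 0.2009 0.1933]
 [0.4384 0.207  0.1858]
 [0.4344 0.1978 0.1869]
 [0.4345 0.2072 0.1773]
 [0.4342 0.2028 0.1755]
 [0.4339 0.1914 0.1779]
 [0.4337 0.19   0.1744]
 [0.4336 0.1877 0.1715]
 [0.4333 0.1814 0.1709]
 [0.4331 0.1796 0.1676]
 [0.433  0.178  0.1643]
 [0.4984 0.1574 0.1733]
 [0.5088 0.1481 0.1782]
 [0.5204 0.1564 0.1727]
 [0.5306 0.1471 0.1777]
 [0.5418 0.1487 0.1762]
 [0.5529 0.1496 0.1751]
 [0.5631 0.1424 0.1789]
 [0.4366 0.1826 0.1571]
 [0.4976 0.1453 0.1762]
 [0.5087 0.1467 0.1748]
 [0.5196 0.1464 0.1745]
 [0.5306 0.1462 0.174 ]
 [0.5416
[... 1786 characters left out ...]
24 0.1622]]
T1 240 [ 0.4781 -0.456   0.0064] [ 0.5383 -0.3726  0.0526] ((0.5055422782897949, -0.41429755091667175), 0.041904743760824203)
T2 149 [ 0.3615 -0.4326  0.006 ] [ 0.4318 -0.3842  0.041 ] ((0.39813265204429626, -0.4173271358013153), 0.037073250859975815)
far [[ 0.6127  1.3739  0.0025]
 [ 0.6212  1.2581  0.0478]
 [ 0.6384  1.2594  0.0468]
 [ 0.6556  1.2604  0.0458]
 [ 0.6094  1.331   0.001 ]
 [ 0.6186  1.2274  0.0422]
 [ 0.6342  1.2111  0.0482]
 [ 0.6542  1.245   0.034 ]
 [ 0.6051  1.2753  0.0052]
 [ 0.619   1.2326  0.0222]
 [ 0.6373  1.2474  0.0155]
 [ 0.6541  1.243   0.0168]
 [ 0.6026  1.2424  0.0006]
 [ 0.6199  1.2439 -0.0006]
 [ 0.6355  1.2265  0.0061]
 [ 0.6509  1.2082  0.0131]]
```

View pics/c1.png

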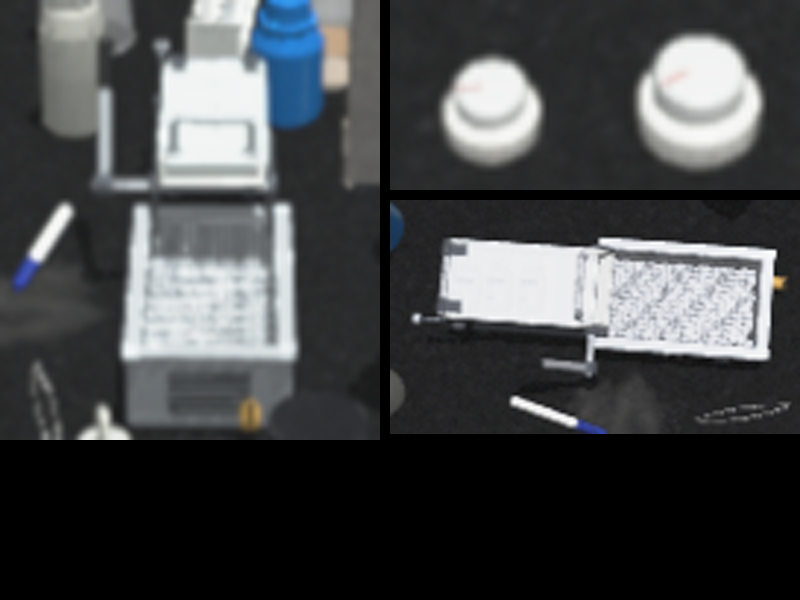

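The timer meant is at side (265,318): 68 mm across, at world (0.506, -0.417). The ones at (224,320), about 54 mm across, and (260,92), out of reach, are look-alikes. The bath fits at yaw ≈ -0.09 with its origin at about (0.531, 0.114), and the handle and lever agree with that. Now a planning helper.

```bash
cat >> h.py <<'E'
YAW=-0.09; O=np.array([.531,.1136,0]); BX=np.array([np.cos(YAW),np.sin(YAW),0]); BY=np.array([-np.sin(YAW),np.cos(YAW),0])
def W(bx,by,z): return O+bx*BX+by*BY+np.array([0,0,z])
def down(yaw=YAW,tilt=0,pitch=0):
    # tool x along bath x, y along -bath y, z down; tilt: body leans to +y; pitch: body leans to -x (robot)
    Rb=R.from_euler('z',yaw); D=R.from_matrix(np.diag([1.,-1,-1]))
    return Rb*R.from_euler('x',-tilt)*R.from_euler('y',-pitch)*D
def plan(wps,start=None,maxd=.055,maxr=.16):
    """wps: list of (pos,Rot,speedscale); prints rows (cm, rad)"""
    if start is None:
        s=monitor.get_state(); p=np.array(s["tool_pos"]); r=R.from_quat(s["eef_rot"])
    else: p,r=start
    rows=[]
    for w in wps:
        P,Q=np.array(w[0]),w[1]; k=w[2] if len(w)>2 else 1
        n=max(1,int(np.ceil(max(np.linalg.norm(P-p)/(maxd*k),(r.inv()*Q).magnitude()/(maxr*k)))))
        for i in range(n):
            f=1/(n-i); sh=np.round(r.inv().apply((P-p)*f)*100,1); rv=np.round((r.inv()*Q).as_rotvec()*f,3)
            p=p+r.apply(sh/100); r=r*R.from_rotvec(rv); rows.append(np.r_[sh,rv])
    for i in range(0,len(rows),8): print(len(rows[i:i+8]),", ".join(f"{v:g}" for q in rows[i:i+8] for v in q+0.))
    print("end",p.round(4)); return p,r
E
python3 - <<'E'
from h import *
print(W(0,.034,.173),W(-.1,.098,.214))
h=W(0,.036,.173)
plan([([.36,-.40,.36],down(.2)),(h+[0,0,.125],down())])
E
```

```text
[0.53405587 0.14746239 0.173     ] [0.44021282 0.22019122 0.214     ]
8 3.9, -2.8, -1.4, 0, 0, 0.059, 3.7, -3, -1.4, 0, 0, 0.06, 3.6, -3.2, -1.5, 0, 0, 0.059, 3.4, -3.3, -1.4, 0, 0, 0.06, 2.5, -4.6, 0.6, 0, 0, 0.026, 2.4, -4.6, 0.6, 0, 0, 0.026, 2.3, -4.7, 0.6, 0, 0, 0.026, 2.2, -4.8, 0.5, 0, 0, 0.026
7 2.1, -4.8, 0.6, 0, 0, 0.027, 1.9, -4.9, 0.5, 0, 0, 0.026, 1.8, -4.9, 0.6, 0, 0, 0.027, 1.7, -5, 0.5, 0, 0, 0.026, 1.5, -5, 0.6, 0, 0, 0.027, 1.4, -5.1, 0.5, 0, 0, 0.026, 1.3, -5.1, 0.6, 0, 0, 0.027
end [0.5347 0.1497 0.2977]
```

Request:
carry_out(
  motion=[3.9,-2.8,-1.4,0,0,0.059,3.7,-3,-1.4,0,0,0.06,3.6,-3.2,-1.5,0,0,0.059,3.4,-3.3,-1.4,0,0,0.06,2.5,-4.6,0.6,0,0,0.026,2.4,-4.6,0.6,0,0,0.026,2.3,-4.7,0.6,0,0,0.026,2.2,-4.8,0.5,0,0,0.026],
  hand=4,
)

```text
clock: 2.3
tool_pos: [0.4236, -0.1991, 0.3368]
eef_rot: [0.999, 0.047, 0.0, 0.0]
contact_force: [0.6, 0.0, -1.1]
opening: 0.45
```

Request:
carry_out(
  motion=[2.1,-4.8,0.6,0,0,0.027,1.9,-4.9,0.5,0,0,0.026,1.8,-4.9,0.6,0,0,0.027,1.7,-5,0.5,0,0,0.026,1.5,-5,0.6,0,0,0.027,1.4,-5.1,0.5,0,0,0.026,1.3,-5.1,0.6,0,0,0.027],
)

```text
clock: 3.18
tool_pos: [0.5353, 0.1515, 0.2977]
eef_rot: [0.999, -0.045, 0.0, -0.0]
contact_force: [-0.0, -0.6, 0.2]
opening: 0.455
```

```bash
python3 - <<'E'
from h import *
s=st(); print(np.round(s["q"],2)); h=W(0,.038,.173)
p=snapshot("side"); save(p,"a1",(190,110,320,260),4)
w=cloud(p);x,y,z=w[...,0],w[...,1],w[...,2]
m=(x>.48)&(x<.59)&(y>.1)&(y<.18)&(z>.165)&(z<.185);print(m.sum(),np.median(w[m],0))
plan([(h+[0,0,.042],down(),.6)])
E
```

```text
t 3.17 pos [0.5353 0.1515 0.2977] x [ 0.996 -0.091  0.001] y [-0.091 -0.996 -0.   ] z [ 0.001 -0.    -1.   ] F [-0.  -0.6  0.2] op 0.455
[-0.35  0.6  -0.01  1.79  0.01  0.75 -2.03]
49 [0.53433332 0.14829856 0.17366893]
3 0, 0.3, 2.7, -0.003, -0.001, 0.003, -0.1, 0.4, 2.7, -0.003, -0.001, 0.003, 0, 0.3, 2.8, -0.002, 0, 0.002
end [0.5345 0.1515 0.215 ]
```

View pics/a1.png

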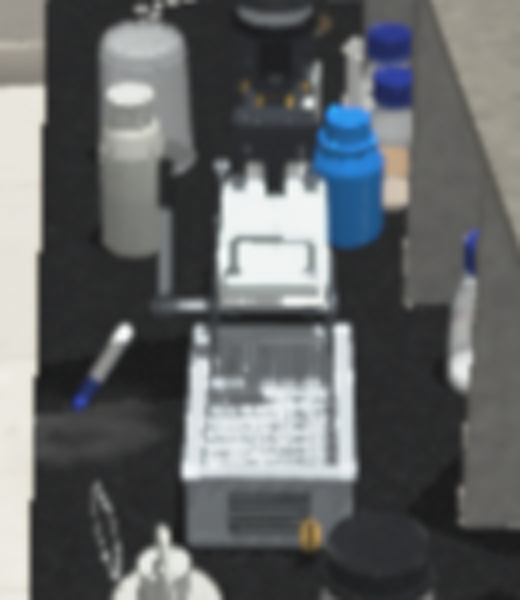

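```bash
python3 - <<'E'
from h import *
p=snapshot("side")
print((proj(p,[[.535,.12,.234],[.535,.18,.234],[.507,.15,.234],[.563,.15,.234],[.535,.15,.298]])-[190,110])*4)
save(p,"a2",(235,130,285,180),10)
E
```

```text
[[275.23177324 196.735012  ]
 [269.65343426 164.11487683]
 [241.2572103  181.49055491]
 [303.4728853  178.90226315]
 [272.29298477 116.46089617]]
```

View pics/a2.png

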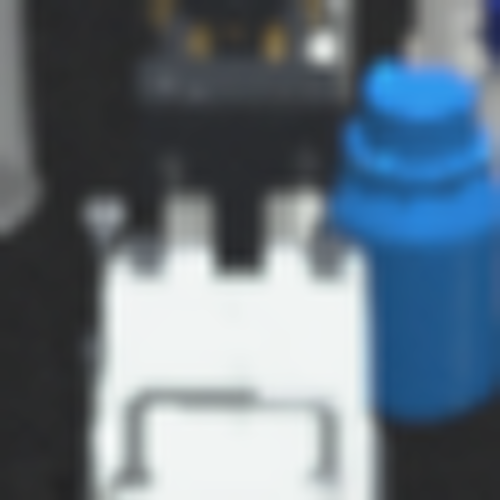

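Request:
carry_out(
  motion=[0,0.3,2.7,-0.003,-0.001,0.003,-0.1,0.3,2.7,-0.003,-0.001,0.003,0,0.3,2.8,-0.002,0,0.002],
)

```text
clock: 3.65
tool_pos: [0.5328, 0.14, 0.2152]
eef_rot: [0.999, -0.049, -0.001, 0.004]
contact_force: [-0.3, 0.2, -0.9]
opening: 0.455
```

Request:
carry_out(
  motion=[0,0,0,0,0,0,0,0,0,0,0,0,0,0,0,0,0,0,0,0,0,0,0,0],
  hand=0,
  grip_force=8,
)

```text
clock: 4.15
tool_pos: [0.532, 0.1459, 0.217]
eef_rot: [0.999, -0.047, -0.001, 0.0]
contact_force: [-2.9, 11.0, -2.8]
opening: 0.079
```

```bash
python3 - <<'E'
from h import *
s=st(); print(np.round(s["q"],2))
hy=.2115; hz=.134; wps=[]
for i in range(1,19):
    th=2.2*i/18*1.0; tl=np.radians(42)*min(1,th/2.0)
    c,sn=np.cos(th),np.sin(th)
    b=W(.0,hy-.176*c+.039*sn,hz+.176*sn+.039*c)
    Q=down(tilt=tl); wps.append((b-Q.apply([0,0,.042]),Q))
h0=W(0,hy-.176,.173); print("expected bar",h0, "from tcp",np.array(s["tool_pos"])-[0,0,.042])
plan(wps)
E
```

```text
t 4.15 pos [0.532  0.1459 0.217 ] x [ 0.996 -0.093 -0.003] y [-0.093 -0.996  0.001] z [-0.003 -0.001 -1.   ] F [-2.9 11.  -2.8] op 0.079
[-0.34  0.71 -0.02  1.87  0.02  0.56 -2.04]
expected bar [0.53419069 0.14895632 0.173     ] from tcp [0.53195514 0.14586901 0.17496533]
8 0.2, -1.1, -1.9, -0.044, 0.003, -0.003, 0, -1, -2.1, -0.045, 0, 0, 0, -1.1, -2, -0.044, 0, 0, 0, -1.3, -1.9, -0.045, 0, 0, 0, -1.4, -1.8, -0.045, 0, 0, 0, -1.5, -1.7, -0.045, 0, 0, 0, -1.7, -1.7, -0.044, 0, 0, 0, -1.8, -1.4, -0.045, 0, 0
8 0, -1.9, -1.4, -0.045, 0, 0, 0, -2, -1.2, -0.045, 0, 0, 0, -2.1, -1.1, -0.045, 0, 0, 0, -2.2, -1, -0.044, 0, 0, 0, -2.2, -0.7, -0.045, 0, 0, 0, -2.3, -0.7, -0.045, 0, 0, 0, -2.4, -0.4, -0.045, 0, 0, 0, -2.4, -0.3, -0.045, 0, 0
2 0, -2.2, -0.1, -0.016, 0, 0, 0, -2.2, 0.1, 0, 0, 0
end [0.5649 0.4867 0.2848]
```

```bash
python3 - <<'E'
from h import *
for _ in range(3): s=st()
hy=.2115; hz=.134; wps=[]
for i in range(1,19):
    th=2.2*i/18; tl=np.radians(42)*min(1,th/2.0)
    c,sn=np.cos(th),np.sin(th)
    b=W(.0,hy-.176*c+.039*sn,hz+.176*sn+.039*c)
    Q=down(tilt=tl); wps.append((b-Q.apply([0,0,.043]),Q))
plan(wps,start=(np.array([.534,.1425,.216]),down()))
E
```

```text
t 4.15 pos [0.532  0.1459 0.217 ] x [ 0.996 -0.093 -0.003] y [-0.093 -0.996  0.001] z [-0.003 -0.001 -1.   ] F [-2.9 11.  -2.8] op 0.079
t 4.15 pos [0.532  0.1459 0.217 ] x [ 0.996 -0.093 -0.003] y [-0.093 -0.996  0.001] z [-0.003 -0.001 -1.   ] F [-2.9 11.  -2.8] op 0.079
t 4.15 pos [0.532  0.1459 0.217 ] x [ 0.996 -0.093 -0.003] y [-0.093 -0.996  0.001] z [-0.003 -0.001 -1.   ] F [-2.9 11.  -2.8] op 0.079
8 0, -1.4, -2.1, -0.045, 0, 0, 0, -1, -2.1, -0.045, 0, 0, 0, -1.1, -2, -0.044, 0, 0, 0, -1.3, -1.9, -0.045, 0, 0, 0, -1.4, -1.8, -0.045, 0, 0, 0, -1.6, -1.7, -0.045, 0, 0, 0, -1.6, -1.7, -0.045, 0, 0, 0, -1.9, -1.5, -0.044, 0, 0
8 0, -1.9, -1.3, -0.045, 0, 0, 0, -2, -1.2, -0.045, 0, 0, 0, -2.1, -1.1, -0.045, 0, 0, 0, -2.2, -1, -0.045, 0, 0, 0, -2.2, -0.7, -0.044, 0, 0, 0, -2.3, -0.7, -0.045, 0, 0, 0, -2.4, -0.4, -0.045, 0, 0, 0, -2.4, -0.3, -0.045, 0, 0
2 0, -2.2, -0.1, -0.016, 0, 0, 0, -2.2, 0.1, 0, 0, 0
end [0.5651 0.4874 0.2856]
```

Request:
carry_out(
  motion=[0,-0.9,0,0,0,0,0,-0.5,-2.1,-0.045,0,0,0,-1,-2.1,-0.045,0,0,0,-1.1,-2,-0.044,0,0],
)

```text
clock: 4.65
tool_pos: [0.5354, 0.1813, 0.2774]
eef_rot: [0.996, -0.048, -0.005, 0.07]
contact_force: [-1.3, 4.6, -4.4]
opening: 0.07
```

```bash
python3 - <<'E'
from h import *
s=st(); r=R.from_quat(s["eef_rot"]); b=np.array(s["tool_pos"])+r.apply([0,0,.043]); h=W(0,.2115,.134); d=b-h
print("bar",b,"radius",np.hypot(d@BY,d[2]),"own x",(b-O)@BX,"theta",np.pi-np.arctan2(d[2],d@BY)-np.arctan2(.039,.176))
E
```

```text
t 4.65 pos [0.5354 0.1813 0.2774] x [ 0.995 -0.096 -0.004] y [-0.095 -0.986  0.139] z [-0.017 -0.138 -0.99 ] F [-1.3  4.6 -4.4] op 0.07
bar [0.53467371 0.17537954 0.23484434] radius 0.18044889539579 own x -0.0018938141864009096 theta 0.3749342963673461
```

Following well. Continue the arc.

Request:
carry_out(
  motion=[0,-1.3,-1.9,-0.045,0,0,0,-1.4,-1.8,-0.045,0,0,0,-1.6,-1.7,-0.045,0,0,0,-1.6,-1.7,-0.045,0,0,0,-1.9,-1.5,-0.044,0,0],
)

```text
clock: 5.28
tool_pos: [0.5445, 0.2746, 0.3421]
eef_rot: [0.982, -0.048, -0.011, 0.181]
contact_force: [-1.4, 1.3, -4.6]
opening: 0.068
```

Request:
carry_out(
  motion=[0,-1.9,-1.3,-0.045,0,0,0,-2,-1.2,-0.045,0,0,0,-2.1,-1.1,-0.045,0,0,0,-2.2,-1,-0.045,0,0],
)

```text
clock: 5.78
tool_pos: [0.5538, 0.3671, 0.3488]
eef_rot: [0.962, -0.047, -0.016, 0.269]
contact_force: [-1.5, -0.6, -5.2]
opening: 0.063
```

```bash
cat >> h.py <<'E'
def lid():
    s=st(); r=R.from_quat(s["eef_rot"]); b=np.array(s["tool_pos"])+r.apply([0,0,.043]); h=W(0,.2115,.134); d=b-h
    print("bar",b.round(4),"radius",np.hypot(d@BY,d[2]),"own x",(b-O)@BX,"theta",np.pi-np.arctan2(d[2],d@BY)-np.arctan2(.039,.176),"q",np.round(s["q"],2))
E
python3 -c "
from h import *
lid()"
```

```text
t 5.78 pos [0.5538 0.3671 0.3488] x [ 0.995 -0.098 -0.005] y [-0.081 -0.851  0.52 ] z [-0.056 -0.517 -0.854] F [-1.5 -0.6 -5.2] op 0.063
bar [0.5514 0.3448 0.312 ] radius 0.17921107362703986 own x -0.00046942618185134496 theta 1.468162806349325 q [-0.88  0.9   0.24  1.07  0.18  1.58 -2.39]
```

Request:
carry_out(
  motion=[0,-2.2,-0.7,-0.044,0,0,0,-2.3,-0.7,-0.045,0,0,0,-2.4,-0.4,-0.045,0,0,0,-2.4,-0.3,-0.045,0,0,0,-2.2,-0.1,-0.016,0,0,0,-2.2,0.1,0,0,0,0,-0.4,0,0,0,0],
)

```text
clock: 6.65
tool_pos: [0.5663, 0.4873, 0.2806]
eef_rot: [0.93, -0.047, -0.021, 0.365]
contact_force: [-6.9, -11.1, 2.6]
opening: 0.068
```

```bash
python3 -c "
from h import *
lid()
p=snapshot('side'); save(p,'b1',(190,110,320,260),4)"
```

```text
t 6.65 pos [0.5663 0.4873 0.2806] x [ 0.995 -0.102 -0.004] y [-0.072 -0.73   0.68 ] z [-0.072 -0.676 -0.733] F [ -6.9 -11.1   2.6] op 0.068
bar [0.5632 0.4583 0.2491] radius 0.1771603587905076 own x 0.0011320653923613672 theta 2.2162780399052715 q [-0.94  1.3   0.3   0.38  0.19  2.07 -2.4 ]
```

View pics/b1.png

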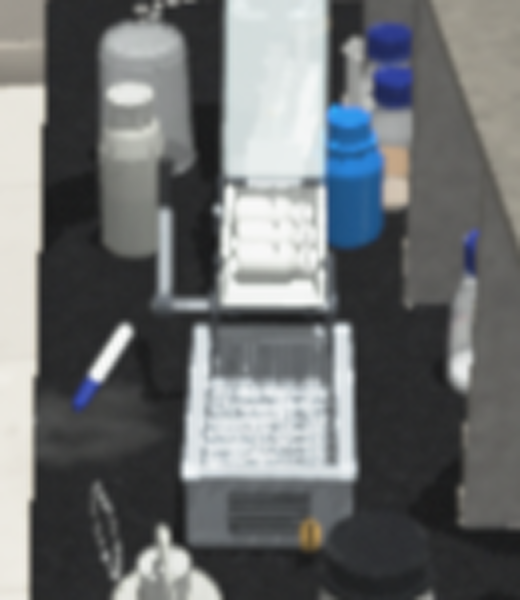

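The lid stands fully back at about 2.2 rad, with the three bottles visible at (270,235). Release and retract.

Request:
carry_out(
  motion=[0,0,0,0,0,0,0,0,0,0,0,0,0,0,0,0,0,0,0,0,-1.5,0,0,0,0,0,-2.5,0,0,0,0,0,-3,0,0,0],
  hand=2.6,
)

```text
clock: 7.45
tool_pos: [0.5627, 0.5278, 0.2824]
eef_rot: [0.941, -0.01, 0.003, 0.338]
contact_force: [-7.3, -12.0, 5.3]
opening: 0.817
```

```bash
python3 -c "
from h import *
lid()
p=snapshot('side'); w=cloud(p); x,y,z=w[...,0],w[...,1],w[...,2]
m=(x>.5)&(x<.6)&(y>.25)&(y<.5)&(z>.15)&(z<.34); q=w[m]; print(m.sum(),q.min(0),q.max(0))
b=((q-W(0,.2115,.134))@BY); f=np.polyfit(b,q[:,2]-.134,1); print('angle',np.pi-np.arctan(f[0]),f)
Q=down(tilt=.2)
plan([([.5,.50,.38],down(tilt=.5)),([.40,.36,.40],down(pitch=.3)),(W(-.135,.14,.33),down(pitch=.5))])
"
```

```text
t 7.45 pos [0.5627 0.5278 0.2824] x [ 1.    -0.016  0.013] y [-0.021 -0.771  0.636] z [-0.    -0.636 -0.771] F [ -7.3 -12.    5.3] op 0.817
bar [0.5626 0.5004 0.2492] radius 0.21087375827717733 own x -0.003255924538102105 theta 2.345355369351414 q [-0.98  1.36  0.53  0.23 -0.02  2.09 -2.32]
1134 [0.50149124 0.31532241 0.15022231] [0.59995343 0.49771945 0.33988159]
angle 2.270465385158046 [1.18803956 0.0109209 ]
8 -2.1, 2.7, -1.9, 0.065, -0.02, 0.013, -2.1, 2.6, -2, 0.064, -0.021, 0.013, -2.1, 2.6, -2.2, 0.065, -0.02, 0.012, -2.2, 3.5, 1.3, 0.124, 0.073, 0.019, -2.2, 3.7, 0.8, 0.124, 0.074, 0.019, -2.1, 3.7, 0.1, 0.124, 0.073, 0.018, -2.1, 3.8, -0.5, 0.124, 0.074, 0.019, -0.1, 3.1, 2.4, 0, 0.067, 0
2 -0.3, 3.1, 2.4, 0, 0.066, 0, -0.5, 3.1, 2.4, 0, 0.067, 0
end [0.4091 0.2656 0.3294]
```

```bash
python3 -c "
from h import *
plan([([.5627,.50,.30],down(tilt=.5,yaw=-.03),.5),([.5627,.49,.34],down(tilt=.38,yaw=-.03),.5)])
"
```

```text
5 -0.1, 0.9, 0.2, 0.065, -0.009, -0.004, -0.1, 1, 0.1, 0.065, -0.009, -0.004, -0.1, 0.9, 0, 0.065, -0.009, -0.004, 0, 1.4, -1.5, 0.06, 0, 0, 0, 1.3, -1.6, 0.06, 0, 0
end [0.5623 0.4903 0.3397]
```

Request:
carry_out(
  motion=[-0.1,0.9,0.2,0.065,-0.009,-0.004,-0.1,1,0.1,0.065,-0.009,-0.004,-0.1,0.9,0,0.065,-0.009,-0.004],
  hand=3,
)

```text
clock: 7.88
tool_pos: [0.5643, 0.4983, 0.3014]
eef_rot: [0.968, -0.016, 0.001, 0.249]
contact_force: [0.2, -0.3, 0.0]
opening: 0.343
```

```bash
python3 -c "
from h import *
lid()
p=snapshot('side'); save(p,'b2',(190,60,320,210),4); save(snapshot('top'),'b2t',(110,150,240,250),4)
plan([([.5627,.49,.34],down(tilt=.38,yaw=-.03),.5)])
"
```

```text
t 7.88 pos [0.5643 0.4983 0.3014] x [ 0.999 -0.031  0.01 ] y [-0.032 -0.875  0.483] z [-0.007 -0.483 -0.876] F [ 0.2 -0.3  0. ] op 0.343
bar [0.564  0.4775 0.2638] radius 0.20132159231283422 own x 0.00018615978949975548 theta 2.2228999856616043 q [-1.01  1.15  0.52  0.68 -0.09  1.73 -2.3 ]
2 -0.1, 1.2, -1.4, 0.062, -0.004, -0.004, -0.1, 1.1, -1.5, 0.062, -0.004, -0.004
end [0.5624 0.4901 0.3398]
```

View pics/b2.png

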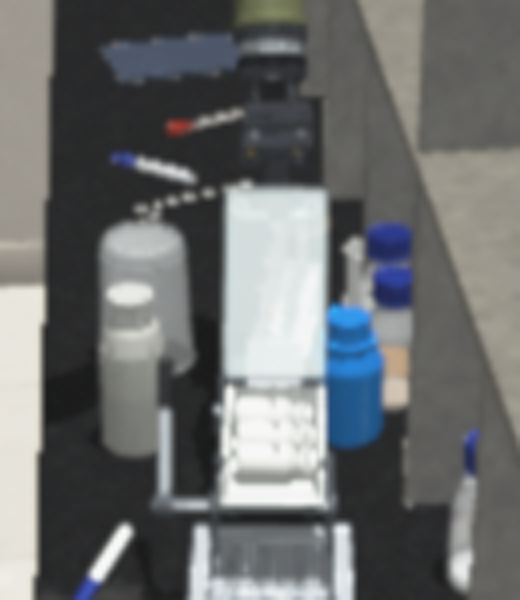

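```bash
cat >> h.py <<'E'
PQ=down(pitch=.4)
def tcp(bx,by,zt): return W(bx,by,zt)-PQ.apply([0,0,.064])
def lev(tilt):
    a=np.radians(37)-tilt; zt=.11+.098*np.cos(a)
    y=.02+.13*np.sin(a)+.006+.0175 if a>0 else .02-(zt-.11)*np.tan(-a)+.0075+.0175
    return tcp(-.096,y,zt)
E
python3 -c "
from h import *
print(PQ.as_matrix()[:,2])
plan([([.55,.48,.40],down(tilt=.2,yaw=-.03)),([.44,.38,.40],down(pitch=.2)),(tcp(-.096,.16,.30),PQ),(tcp(-.096,.16,.188),PQ,.6)])
"
```

```text
[ 0.38784226 -0.03500036 -0.92106099]
8 -0.7, 3.1, -3.8, 0.152, -0.004, -0.004, -0.7, 2.5, -4.2, 0.152, -0.005, -0.003, -3.5, 3.4, 0.7, 0.065, 0.064, 0.026, -3.5, 3.5, 0.2, 0.064, 0.065, 0.027, -3.4, 3.6, -0.2, 0.065, 0.064, 0.026, -0.7, 4.8, 1.9, 0, 0.1, 0, -1, 4.9, 1.9, 0, 0.1, 0, -1.1, 0, 2.6, 0, 0, 0
3 -1.1, 0, 2.6, 0, 0, 0, -1.1, 0, 2.6, 0, 0, 0, -1, 0, 2.5, 0, 0, 0
end [0.4251 0.2836 0.2471]
```

Request:
carry_out(
  motion=[-0.7,3.1,-3.8,0.152,-0.004,-0.004,-0.7,2.5,-4.2,0.152,-0.005,-0.003,-3.5,3.4,0.7,0.065,0.064,0.026,-3.5,3.5,0.2,0.064,0.065,0.027,-3.4,3.6,-0.2,0.065,0.064,0.026,-0.7,4.8,1.9,0,0.1,0,-1,4.9,1.9,0,0.1,0,0,0,0,0,0,0],
  hand=0,
)

```text
clock: 8.98
tool_pos: [0.4244, 0.2833, 0.3548]
eef_rot: [0.981, -0.043, 0.188, 0.019]
contact_force: [-0.5, 0.3, -0.3]
opening: 0.003
```

```bash
python3 -c "
from h import *
lid()
plan([(tcp(-.096,.16,.188),PQ,.6)])
"
```

```text
t 8.97 pos [0.4244 0.2833 0.3548] x [ 0.926 -0.076  0.37 ] y [-0.091 -0.996  0.022] z [ 0.367 -0.054 -0.929] F [-0.5  0.3 -0.3] op 0.003
bar [0.4402 0.281  0.3149] radius 0.18849760017982078 own x -0.10551622254286132 theta 1.0680376161438574 q [-1.27  0.48  0.65  2.07  0.    0.43 -2.37]
4 -1, -0.1, 2.5, 0.005, 0.005, 0.002, -1, 0, 2.5, 0.005, 0.005, 0.002, -1, -0.1, 2.5, 0.005, 0.005, 0.002, -1, 0, 2.5, 0.006, 0.006, 0.002
end [0.4251 0.2838 0.2471]
```

Request:
carry_out(
  motion=[-1,-0.1,2.5,0.005,0.005,0.002,-1,0,2.5,0.005,0.005,0.002,-1,-0.1,2.5,0.005,0.005,0.002,-1,0,2.5,0.006,0.006,0.002,0,0,0,0,0,0],
)

```text
clock: 9.6
tool_pos: [0.432, 0.2926, 0.2493]
eef_rot: [0.978, -0.042, 0.203, 0.004]
contact_force: [-0.1, 0.6, 1.1]
opening: 0.007
```

```bash
python3 -c "
from h import *
s=st(); print(np.round(s['q'],2))
p=snapshot('side'); save(p,'d1',(190,110,320,260),4); save(snapshot('top'),'d1t',(140,150,300,270),5)
e=plan([(lev(-.08),PQ,.5)])
print('---'); plan([(lev(t),PQ) for t in np.linspace(.06,1.27,20)],start=e)
"
```

```text
t 9.6 pos [0.432  0.2926 0.2493] x [ 0.914 -0.081  0.397] y [-0.083 -0.996 -0.01 ] z [ 0.397 -0.024 -0.918] F [-0.1  0.6  1.1] op 0.007
[-1.16  0.66  0.51  2.19 -0.07  0.07 -2.37]
2 -0.5, 2, 0.2, -0.007, -0.006, 0, -0.5, 2, 0.3, -0.007, -0.005, 0
end [0.4221 0.2533 0.2423]
---
8 0.3, 1.4, -0.8, 0, 0, 0, 0.2, 0.7, -0.3, 0, 0, 0, 0.1, 0.7, -0.2, 0, 0, 0, 0.1, 0.8, -0.3, 0, 0, 0, 0.1, 0.8, -0.2, 0, 0, 0, 0, 0.8, -0.1, 0, 0, 0, 0.1, 0.8, -0.2, 0, 0, 0, 0, 0.8, -0.1, 0, 0, 0
8 0.1, 0.8, 0, 0, 0, 0, 0, 0.8, -0.1, 0, 0, 0, 0, 0.5, 0, 0, 0, 0, -0.1, 0.7, 0.1, 0, 0, 0, 0, 0.6, 0.1, 0, 0, 0, 0, 0.6, 0.1, 0, 0, 0, -0.1, 0.6, 0.2, 0, 0, 0, -0.1, 0.6, 0.1, 0, 0, 0
4 -0.1, 0.5, 0.3, 0, 0, 0, -0.1, 0.6, 0.2, 0, 0, 0, -0.1, 0.5, 0.3, 0, 0, 0, -0.2, 0.6, 0.3, 0, 0, 0
end [0.4088 0.1119 0.2487]
```

View pics/d1.png

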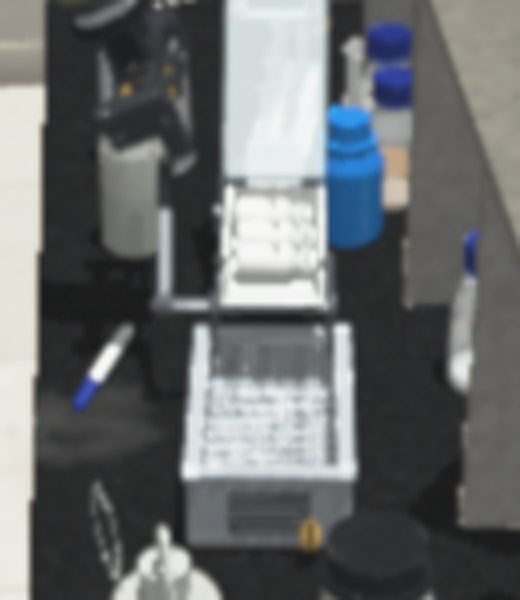

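```bash
sed -i 's/^PQ=down(pitch=.4)/PQ=down(pitch=.18)/' h.py; python3 -c "
from h import *
plan([(tcp(-.098,.14,.188),PQ,.5)])
"
```

```text
3 0.1, 1, 0.1, -0.005, -0.077, 0.001, 0.2, 1, 0, -0.004, -0.077, 0, 0.1, 0.9, 0.1, -0.005, -0.077, 0.001
end [0.4346 0.2632 0.2504]
```

Request:
carry_out(
  motion=[0.1,1,0.1,-0.005,-0.077,0.001,0.2,1,0,-0.004,-0.077,0,0.1,0.9,0.1,-0.005,-0.077,0.001,0,0,0,0,0,0],
)

```text
clock: 10.2
tool_pos: [0.4358, 0.2616, 0.2518]
eef_rot: [0.995, -0.047, 0.091, 0.003]
contact_force: [0.5, 0.5, -0.2]
opening: 0.005
```

```bash
python3 -c "
from h import *
s=st(); print(np.round(s['q'],2),'target',tcp(-.098,.14,.188))
e=plan([(lev(0),PQ,.3)])
print('---'); plan([(lev(t),PQ) for t in np.linspace(.06,1.27,20)],start=e)
"
```

```text
t 10.2 pos [0.4358 0.2616 0.2518] x [ 0.979 -0.093  0.182] y [-0.094 -0.996 -0.002] z [ 0.181 -0.015 -0.983] F [ 0.5  0.5 -0.2] op 0.005
[-0.86  0.6   0.25  2.09 -0.06  0.33 -2.27] target [0.43456811 0.2628713  0.250966  ]
2 0, 0.9, 0, -0.001, -0.001, -0.002, 0.1, 0.8, 0.1, -0.001, -0.002, -0.003
end [0.4353 0.2445 0.2509]
---
8 0, 0.6, -0.4, 0, 0, 0, 0.1, 0.7, -0.3, 0, 0, 0, 0, 0.8, -0.3, 0, 0, 0, 0.1, 0.7, -0.2, 0, 0, 0, 0, 0.8, -0.3, 0, 0, 0, 0.1, 0.8, -0.1, 0, 0, 0, 0, 0.8, -0.2, 0, 0, 0, 0, 0.8, -0.1, 0, 0, 0
8 0, 0.8, 0, 0, 0, 0, 0, 0.9, -0.1, 0, 0, 0, 0, 0.5, 0, 0, 0, 0, 0, 0.6, 0.1, 0, 0, 0, 0, 0.6, 0.1, 0, 0, 0, 0, 0.6, 0.1, 0, 0, 0, -0.1, 0.6, 0.2, 0, 0, 0, 0, 0.6, 0.2, 0, 0, 0
4 0, 0.6, 0.2, 0, 0, 0, -0.1, 0.6, 0.3, 0, 0, 0, -0.1, 0.5, 0.3, 0, 0, 0, 0, 0.5, 0.3, 0, 0, 0
end [0.4229 0.1111 0.253 ]
```

Request:
carry_out(
  motion=[0,0.9,0,0,0,0,0.1,0.8,0.1,0,0,0,0,0.6,-0.4,0,0,0,0.1,0.7,-0.3,0,0,0,0,0.8,-0.3,0,0,0,0.1,0.7,-0.2,0,0,0,0,0.8,-0.3,0,0,0],
)

```text
clock: 11.08
tool_pos: [0.4309, 0.2163, 0.2667]
eef_rot: [0.995, -0.041, 0.094, -0.002]
contact_force: [-1.6, 12.0, 14.5]
opening: 0.006
```

```bash
python3 -c "
from h import *
s=st(); print(np.round(s['q'],2),'target',lev(.315))
p=snapshot('side'); save(p,'e1',(190,80,320,230),4)
"
```

```text
t 11.07 pos [0.4309 0.2163 0.2667] x [ 0.979 -0.082  0.187] y [-0.081 -0.997 -0.011] z [ 0.187 -0.004 -0.982] F [-1.6 12.  14.5] op 0.006
[-0.77  0.54  0.23  2.16 -0.04  0.29 -2.2 ] target [0.43168145 0.20863173 0.26565361]
```

View pics/e1.png

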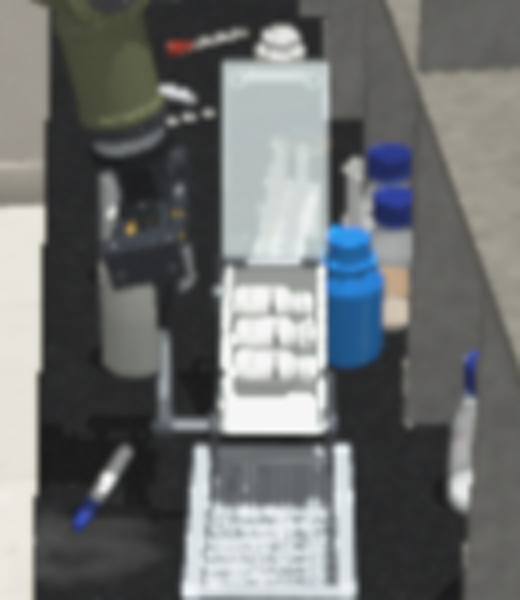

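Request:
carry_out(
  motion=[0,0.7,-0.8,0,0,0,0,0.8,-0.5,0,0,0,0,0.8,-0.2,0,0,0,0,0.8,-0.1,0,0,0,0,0.8,0,0,0,0],
)

```text
clock: 11.75
tool_pos: [0.423, 0.1707, 0.2806]
eef_rot: [0.995, -0.045, 0.09, 0.004]
contact_force: [0.8, 4.2, 4.2]
opening: 0.004
```

```bash
python3 -c "
from h import *
s=st(); print(np.round(s['q'],2),'target',lev(.63))
"
```

```text
t 11.75 pos [0.423  0.1707 0.2806] x [ 0.98  -0.089  0.18 ] y [-0.09  -0.996 -0.001] z [ 0.179 -0.016 -0.984] F [0.8 4.2 4.2] op 0.004
[-0.7   0.49  0.23  2.21 -0.02  0.3  -2.15] target [0.42807101 0.16862406 0.27095381]
```

Request:
carry_out(
  motion=[0.2,0.6,0.3,0,0,0,0.1,0.6,0.3,0,0,0,0.1,0.6,0.3,0,0,0,0,0.6,0.3,0,0,0,0,0.6,0.3,0,0,0,0,0.6,0.3,0,0,0],
)

```text
clock: 12.5
tool_pos: [0.4263, 0.1332, 0.2629]
eef_rot: [0.995, -0.046, 0.089, 0.005]
contact_force: [-1.1, 2.9, 3.7]
opening: 0.004
```

```bash
python3 -c "
from h import *
s=st(); print(np.round(s['q'],2),'targets',lev(.95),lev(1.2),lev(1.3))
"
```

```text
t 12.5 pos [0.4263 0.1332 0.2629] x [ 0.98  -0.09   0.178] y [-0.091 -0.996  0.001] z [ 0.177 -0.018 -0.984] F [-1.1  2.9  3.7] op 0.004
[-0.59  0.51  0.19  2.26 -0.01  0.22 -2.09] targets [0.42538303 0.13883827 0.26646568] [0.42338596 0.11670863 0.25629607] [0.42266141 0.1086798  0.25073075]
```

Request:
carry_out(
  motion=[0,0.6,0.3,0,0,0,0,0.6,0.3,0,0,0,0,0.6,0.3,0,0,0,0,0.5,0.2,0,0,0,0,0,0,0,0,0,0,0,0,0,0,0],
)

```text
clock: 13.25
tool_pos: [0.4266, 0.111, 0.2524]
eef_rot: [0.995, -0.045, 0.09, 0.004]
contact_force: [-0.5, 1.2, -0.2]
opening: 0.006
```

```bash
python3 -c "
from h import *
s=st(); print(np.round(s['q'],2))
p=snapshot('side'); save(p,'f1',(190,80,320,260),3.3)
"
```

```text
t 13.25 pos [0.4266 0.111  0.2524] x [ 0.98  -0.089  0.179] y [-0.091 -0.996  0.001] z [ 0.178 -0.017 -0.984] F [-0.5  1.2 -0.2] op 0.006
[-0.52  0.53  0.16  2.29  0.01  0.17 -2.05]
```

View pics/f1.png

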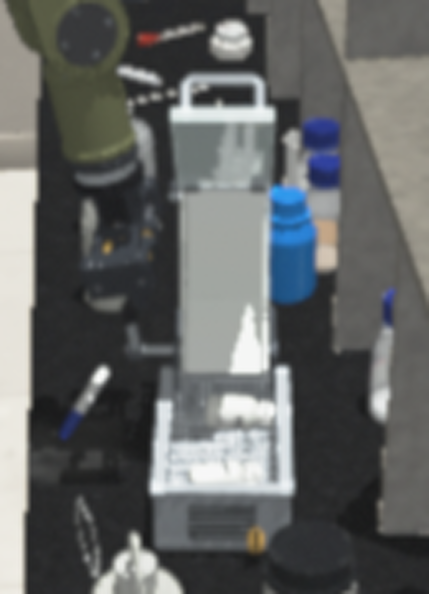

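```bash
python3 -c "
from h import *
for n in ('side','top'):
    p=snapshot(n); w=cloud(p); bx=(w-O)@BX; by=(w-O)@BY; z=w[...,2]
    m=(abs(bx)<.06)&(by>-.2)&(by<.01)&(z<.2)&(z>.02)
    H,_,_=np.histogram2d(by[m],bx[m],[np.arange(-.2,.02,.015),np.arange(-.06,.061,.015)]); S,_,_=np.histogram2d(by[m],bx[m],[np.arange(-.2,.02,.015),np.arange(-.06,.061,.015)],weights=z[m])
    print(n);print((S/np.maximum(H,1)*1000).round().astype(int))
    for d in finder.masks_of(p,'sample_1'):
        q=w[d['pixels']]; q=q[~np.isnan(q[:,0])]; print(round(d['p'],2),d['extent'],np.c_[(q-O)@BX,(q-O)@BY,q[:,2]].mean(0).round(3) if len(q) else '')
    if n=='side':
        m=(abs(bx)<.04)&(by>-.02)&(by<.1)&(z>.13)&(z<.28); f=np.polyfit(by[m],z[m],1); print('floor?',m.sum(),f,np.arctan(f[0]))
"
```

```text
side
[[60 59 63 61 58 63 62 66]
 [80  0  0  0  0  0  0 85]
 [86  0  0  0 65 67  0 85]
 [ 0 60 61 59 58 57  0 86]
 [ 0 59 65 64 61 55 50 87]
 [32 39 62 61 61 58 48 48]
 [35 30  0  0  0  0 32 51]
 [45 33 32  0  0 35 32 40]
 [40 31 32 31 32 31 32 47]
 [31 31 30 30 31 30 31 43]
 [29 30 31 32 32 33 32 43]
 [31 30 35 46 46 48 44 48]
 [65 31 46 53 56 53 58 44]
 [72 75 70 88 86 88 95 80]]
0.47 [253.4, 197.6, 272.6, 209.6] [ 0.015 -0.017  0.056]
0.34 [226.9, 102.7, 279.1, 248.3] [-0.004 -0.029  0.165]
floor? 887 [2.37457668 0.03423611] 1.1722101241707121
top
[[83 86 80 81 84 85 77 78]
 [49 40 31 60 60 54 39 44]
 [36 30 37 62 63 66 58 61]
 [35 34 46 49 47 50 46 56]
 [50 43 65 64 63 48 34 40]
 [46 40 52 58 63 58 49 40]
 [30 29 30 29 36 36 34 43]
 [35 31 31 28 30 31 30 41]
 [48 30 29 31 31 30 29 36]
 [46 30 31 32 29 30 30 37]
 [37 30 30  0  0  0  0  0]
 [44 30 30  0  0  0  0  0]
 [47 31 29  0  0  0  0  0]
 [66 77 28  0  0  0  0  0]]
0.72 [353.5, 194.1, 373.3, 211.7] [ 0.021 -0.522  0.034]
0.6 [268.2, 183.0, 277.2, 205.0] [ 0.018 -0.163  0.059]
0.49 [256.1, 190.3, 264.3, 211.7] [-0.002 -0.126  0.059]
```

Depth shows all three bottles in the basket, at own y ≈ -0.17, -0.125 and -0.02, and a tilt of about 1.2 rad. Next I lower the box along the reverse path.

Request:
carry_out(
  motion=[0,-0.5,-0.2,0,0,0,0,-0.6,-0.3,0,0,0,0,-0.6,-0.3,0,0,0,0,-0.6,-0.3,0,0,0,0,-0.6,-0.3,0,0,0,0,-0.6,-0.3,0,0,0,0,-0.6,-0.3,0,0,0,0,-0.6,-0.3,0,0,0],
)

```text
clock: 14.5
tool_pos: [0.4265, 0.1587, 0.2751]
eef_rot: [0.995, -0.045, 0.089, 0.004]
contact_force: [0.3, 3.3, -2.6]
opening: 0.003
```

Request:
carry_out(
  motion=[0,-0.6,-0.2,0,0,0,0,-0.6,0,0,0,0,0,-0.6,0,0,0,0,0,-0.6,0,0,0,0,0,-0.7,0.1,0,0,0,0,-0.7,0.1,0,0,0,0,-0.7,0.2,0,0,0],
)

```text
clock: 15.38
tool_pos: [0.4307, 0.2036, 0.2727]
eef_rot: [0.995, -0.045, 0.089, 0.004]
contact_force: [-1.3, 4.2, -0.8]
opening: 0.004
```

```bash
python3 -c "
from h import *
s=st(); print(np.round(s['q'],2)); print([lev(t).round(4).tolist() for t in (0,.1,.2,.3,.4,.5)])
"
```

```text
t 15.38 pos [0.4307 0.2036 0.2727] x [ 0.98  -0.089  0.178] y [-0.091 -0.996  0.001] z [ 0.177 -0.017 -0.984] F [-1.3  4.2 -0.8] op 0.004
[-0.76  0.53  0.24  2.16 -0.03  0.32 -2.19]
[[0.4349, 0.2445, 0.2512], [0.434, 0.2338, 0.2567], [0.4329, 0.2224, 0.2614], [0.4318, 0.2105, 0.2652], [0.4307, 0.1981, 0.268], [0.4296, 0.1854, 0.2699]]
```

Request:
carry_out(
  motion=[0,-0.7,0.2,0,0,0,0,-0.7,0.2,0,0,0,0,-0.7,0.3,0,0,0,0,-0.6,0.3,0,0,0,0,-0.5,0.3,0,0,0,0,-0.5,0.2,0,0,0,0,-0.5,0.2,0,0,0,0,-0.4,0,0,0,0],
)

```text
clock: 16.38
tool_pos: [0.4388, 0.2488, 0.2562]
eef_rot: [0.995, -0.045, 0.09, 0.004]
contact_force: [1.1, 1.3, -0.0]
opening: 0.007
```

Request:
carry_out(
  motion=[0,-0.4,0,0,0,0,0,-0.4,0,0,0,0,0,-0.5,0,0,0,0],
)

```text
clock: 16.75
tool_pos: [0.4394, 0.261, 0.2563]
eef_rot: [0.995, -0.046, 0.089, 0.005]
contact_force: [0.8, 0.4, -0.3]
opening: 0.008
```

```bash
python3 -c "
from h import *
s=st(); print(np.round(s['q'],2))
p=snapshot('side'); w=cloud(p); bx=(w-O)@BX; by=(w-O)@BY; z=w[...,2]
m=(abs(bx+.1)<.02)&(by>.03)&(by<.12)&(z>.13)&(z<.23); f=np.polyfit(by[m],z[m],1); print('lever',m.sum(),np.degrees(np.arctan(1/f[0])), by[m].max())
m=(abs(bx)<.04)&(by>.03)&(by<.2)&(z>.06)&(z<.2); f=np.polyfit(by[m],z[m],1); print('floor slope',m.sum(),f)
for n in ('side','top'):
    p=snapshot(n); w=cloud(p)
    for d in finder.masks_of(p,'sample_1')[:4]:
        q=w[d['pixels']]; q=q[~np.isnan(q[:,0])]; print(round(d['p'],2),d['extent'],np.c_[(q-O)@BX,(q-O)@BY,q[:,2]].mean(0).round(3) if len(q) else '')
p=s=None
plan([([.43,.27,.36],PQ),([.40,.0,.42],down()),([.46,-.3,.38],down()),([.506,-.417,.20],down(0))])
"
```

```text
t 16.75 pos [0.4394 0.261  0.2563] x [ 0.98  -0.09   0.178] y [-0.092 -0.996  0.001] z [ 0.177 -0.018 -0.984] F [ 0.8  0.4 -0.3] op 0.008
[-0.85  0.6   0.25  2.08 -0.06  0.35 -2.26]
lever 110 39.47151569376381 0.11701151364240615
floor slope 366 [-0.05107239  0.09849321]
0.71 [249.1, 219.5, 268.1, 228.9] [ 0.    -0.136  0.059]
0.5 [252.7, 195.6, 273.3, 209.5] [ 0.01  -0.019  0.054]
0.41 [246.8, 106.1, 273.7, 153.7] [0.001 0.284 0.209]
0.71 [256.9, 188.6, 265.6, 213.6] [-0.002 -0.127  0.058]
0.55 [225.8, 184.2, 232.7, 205.6] [ 0.014 -0.009  0.06 ]
0.48 [265.8, 185.8, 276.7, 204.4] [ 0.016 -0.163  0.061]
0.23 [122.0, 169.2, 174.4, 208.3] [0.002 0.278 0.216]
8 0.4, -0.4, -5.2, 0.001, 0, -0.001, 0.5, -0.4, -5.2, 0, 0.001, 0, 0.1, 4.5, -1, 0, -0.03, 0, 0, 4.5, -1, 0, -0.03, 0, 0, 4.5, -1, 0, -0.03, 0, 0, 4.6, -1, 0, -0.03, 0, 0, 4.5, -1, 0, -0.03, 0, -0.1, 4.6, -1, 0, -0.03, 0
8 1.5, 4.9, 0.7, 0, 0, 0, 1.4, 4.9, 0.7, 0, 0, 0, 1.5, 4.9, 0.6, 0, 0, 0, 1.4, 4.9, 0.7, 0, 0, 0, 1.5, 4.9, 0.6, 0, 0, 0, 1.4, 4.8, 0.7, 0, 0, 0, 1.4, 2.8, 4.5, 0, 0, -0.023, 1.3, 2.8, 4.5, 0, 0, -0.022
2 1.3, 2.9, 4.5, 0, 0, -0.023, 1.2, 2.9, 4.5, 0, 0, -0.022
end [ 0.5056 -0.4167  0.2   ]
```

The box is on its rest (lever at 39°, floor slope ≈ 0) and the bottles are in the basket. Next I measure the dial's red line and travel to the timer.

```bash
cat >> h.py <<'E'
def dial(n):
    p=snapshot(n); w=cloud(p); f=p["frame"].astype(float)
    m=(np.hypot(w[...,0]-.506,w[...,1]+.416)<.038)&(w[...,2]>.01)
    red=f[...,0]-(f[...,1]+f[...,2])/2
    # intersect pixel rays with the plane z=.046
    Rm=R.from_rotvec(np.ravel(p["rvec"])).as_matrix(); C=-Rm.T@np.ravel(p["tvec"])
    def ray(v,u,z): d=np.c_[(u-p["cx"])/p["fx"],(v-p["cy"])/p["fy"],np.ones(len(u))]@Rm; return C+d*((z-C[2])/d[:,2])[:,None]
    t=m&(w[...,2]>.042); v,u=np.nonzero(t); top=ray(v,u,.046); c,_=cv2.minEnclosingCircle(top[:,:2].astype(np.float32)),0
    k=m&(red>25); v,u=np.nonzero(k); q=ray(v,u,.046)[:,:2]; wt=red[k]
    cc=np.array(c[0]); mean=(q*wt[:,None]).sum(0)/wt.sum(); d=mean-cc
    vv=np.linalg.svd((q-mean)*np.sqrt(wt)[:,None])[2][0] if len(q)>2 else d; vv=vv*np.sign(vv@d)
    ang=lambda e: np.arctan2(-e[1],-e[0])
    print(n,"centre",cc.round(4),"r",round(c[1],4),"nred",len(q),"mean",mean.round(4),"ang centre",ang(d).round(3),"ang line",ang(vv).round(3))
E
python3 -c "
from h import *
dial('side');dial('top')"
```

```text
side centre [ 0.507  -0.4218] r 0.0262 nred 0 mean [nan nan] ang centre nan ang line nan
top centre [ 0.5077 -0.4147] r 0.0251 nred 2 mean [ 0.4942 -0.4212] ang centre 0.448 ang line 0.448h.py:59: RuntimeWarning: invalid value encountered in divide
  cc=np.array(c[0]); mean=(q*wt[:,None]).sum(0)/wt.sum(); d=mean-cc
```

Request:
carry_out(
  motion=[0.4,-0.4,-5.2,0,0,0,0.5,-0.4,-5.2,0,0,0,0.1,4.5,-1,0,-0.03,0,0,4.5,-1,0,-0.03,0,0,4.5,-1,0,-0.03,0,0,4.6,-1,0,-0.03,0,0,4.5,-1,0,-0.03,0,-0.1,4.6,-1,0,-0.03,0],
)

```text
clock: 18.1
tool_pos: [0.399, -0.0015, 0.4205]
eef_rot: [0.999, -0.046, -0.001, 0.0]
contact_force: [-0.0, 0.3, -0.2]
opening: 0.004
```

Request:
carry_out(
  motion=[1.5,4.9,0.7,0,0,0,1.4,4.9,0.7,0,0,0,1.5,4.9,0.6,0,0,0,1.4,4.9,0.7,0,0,0,1.5,4.9,0.6,0,0,0,1.4,4.8,0.7,0,0,0],
  hand=8,
)

```text
clock: 18.85
tool_pos: [0.4595, -0.3014, 0.3798]
eef_rot: [0.999, -0.046, -0.0, 0.0]
contact_force: [0.5, 0.8, 0.8]
opening: 0.663
```

```bash
python3 -c "
from h import *
s=st(); print(np.round(s['q'],2))
dial('side')
plan([([.506,-.417,.24],down(-.5)),([.506,-.417,.12],down(-.5))])
"
```

```text
t 18.85 pos [ 0.4595 -0.3014  0.3798] x [ 0.996 -0.091 -0.001] y [-0.091 -0.996  0.   ] z [-0.001 -0.    -1.   ] F [0.5 0.8 0.8] op 0.663
[ 0.28  0.52  0.35  1.71 -0.21  0.95 -0.95]
side centre [ 0.5172 -0.1368] r 0.3109 nred 0 mean [nan nan] ang centre nan ang line nan
7 1.4, 2.6, 3.5, 0.002, 0, 0.1, 1.7, 2.4, 3.5, 0.002, -0.001, 0.1, 1.9, 2.2, 3.5, 0.002, 0, 0.101, 2.2, 2, 3.5, 0.002, 0, 0.1, 0, 0, 4, 0, 0, 0, 0, 0, 4, 0, 0, 0, 0, 0, 4, 0, 0, 0
end [ 0.5062 -0.417   0.1197]h.py:59: RuntimeWarning: invalid value encountered in divide
  cc=np.array(c[0]); mean=(q*wt[:,None]).sum(0)/wt.sum(); d=mean-cc
```

```bash
sed -i 's/&(w\[...,2\]>.01)$/\&(w[...,2]>.01)\&(w[...,2]<.056)/; s/k=m&(red>25)/k=m\&(red>TH)/; s/^def dial(n):/def dial(n,TH=10):/' h.py; python3 -c "
from h import *
for n in('side','top'):
  for T in (6,12,20): dial(n,T)
p=snapshot('side'); f=p['frame'].astype(int); print((f[...,0]-(f[...,1]+f[...,2])//2)[304:322,255:277])
" 2>&1 | grep -v Warn
```

```text
cc=np.array(c[0]); mean=(q*wt[:,None]).sum(0)/wt.sum(); d=mean-cc
side centre [ 0.5052 -0.4221] r 0.0259 nred 11 mean [ 0.4923 -0.4225] ang centre 0.032 ang line 0.565
side centre [ 0.5052 -0.4221] r 0.0259 nred 6 mean [ 0.4935 -0.4221] ang centre 0.004 ang line 0.421
side centre [ 0.5051 -0.4225] r 0.0263 nred 3 mean [ 0.4923 -0.4224] ang centre -0.007 ang line 0.557
top centre [0. 0.] r 0.0 nred 0 mean [nan nan] ang centre nan ang line nan
top centre [0. 0.] r 0.0 nred 0 mean [nan nan] ang centre nan ang line nan
top centre [0. 0.] r 0.0 nred 0 mean [nan nan] ang centre nan ang line nan
[[-1  0  0 -1 -1 -1 -1 -2  0 -1 -1 -1  0 -1 -1  0 -1 -1  0 -1 -1 -1]
 [-1 -1 -1  0 -1 -1 -1 -1 -1 -1 -2 -2 -1 -1 -1 -1 -1 -1  0 -1 -1 -1]
 [ 0  0  0  0 -1 -2 -1 -1 -1 -1 -1 -1 -1 -1 -3 -2 -1 -2  0 -1 -1  0]
 [-1 -2  0 -2 -2 -1 -1  0  0 -1 -1 -1  0 -1 -1 -1 -2 -1 -2 -1  0 -1]
 [ 0 -1 -1 -2 -1  0  0  0 -1  0 -1 -1 -1  0  0 -1 -1 -2 -1 -1 -1  0]
 [-1 -2 -2 -1  0  0 -1 -1  0  0  0 -1  0  0  0 -1 -1 -1 -1 -1 -1  0]
 [-1 -1 -2 -1  0  0  0  0 -1  0  0  0  0  0  0  0 -1  0 -2 -1 -1 -1]
 [-1 -2 -1  0  1  3  6  6  3  0  0 -1 -1  0  0  0  0  0 -1  0 -1  0]
 [ 0 -2 -1  1  7 14 24 15  5  0 -1 -1 -1 -1 -1  0  0  0 -1  0  1  0]
 [ 0  0  2  8 22 24 18  5  1  0  0  0 -1 -1 -1 -1  0 -1 -1  1  2  2]
 [ 1  1  5 10 10  5  2  1 -1  0  0  0  0  0  0 -1  0 -1 -1  0  2  1]
 [ 1  1  0  4  1  0  0 -1  0  0  0  0  0  0  0 -1 -1 -2 -2  1  1  2]
 [ 1  1 -2 -2 -2 -1 -1  0 -1 -1  0  0  0  0  0 -1 -1 -2 -1  1  1  2]
 [ 1  1 -1 -2 -2 -2 -1 -1 -1  0  0  0  0 -1 -1 -1 -2 -1  0  1  1  2]
 [ 1  1  0 -1 -1 -2 -2 -3 -1 -2 -2 -1 -2 -2 -2 -2 -2 -1  1  1  0  2]
 [ 1  1  2  0 -1 -1 -1 -3 -2 -2 -2 -2 -3 -2 -2 -1  0  0  1  1  1  3]
 [ 1  0  1  1  0 -2 -2 -3 -2 -2 -2 -2 -2 -2 -2  0  1  2  0  1  1  3]
 [ 2  2  1  1  1  0  0 -1 -2 -2 -2 -1 -2 -1 -1  2  2  1  1  1  2  2]]
```

Request:
carry_out(
  motion=[1.4,2.6,3.5,0,0,0.1,1.7,2.4,3.5,0,0,0.1,1.9,2.2,3.5,0,0,0.1,2.2,2,3.5,0,0,0.1,0,0,4,0,0,0,0,0,4,0,0,0,0,0,4,0,0,0,0,0,0,0,0,0],
  hand=8,
)

```text
clock: 20.25
tool_pos: [0.5069, -0.4044, 0.1177]
eef_rot: [0.97, -0.242, -0.003, -0.001]
contact_force: [0.7, 0.4, -0.3]
opening: 0.907
```

```bash
python3 -c "
from h import *
s=st(); print(np.round(s['q'],2))
plan([([.506,-.4165,.095],down(-.5),.3)])
"
```

```text
t 20.25 pos [ 0.5069 -0.4044  0.1177] x [ 0.883 -0.47  -0.006] y [-0.47  -0.883 -0.001] z [-0.005  0.004 -1.   ] F [ 0.7  0.4 -0.3] op 0.907
[ 0.44  0.99  0.3   1.62 -0.45  0.61 -1.07]
2 0.3, 0.6, 1.1, -0.001, 0.003, 0.005, 0.2, 0.5, 1.2, 0, 0.003, 0.006
end [ 0.506  -0.4164  0.0947]
```

Request:
carry_out(
  motion=[0,0,0,0,0,0,0,0,0,0,0,0],
)

```text
clock: 20.5
tool_pos: [0.5087, -0.4078, 0.1224]
eef_rot: [0.97, -0.243, 0.001, 0.001]
contact_force: [1.1, 0.2, 0.9]
opening: 0.907
```

```bash
python3 -c "
from h import *
s=st(); snapshot('top'); s=st(); w=cloud(snapshot('side'))
plan([([.506,-.4165,.095],down(-.5),.3)])
"
```

```text
t 20.5 pos [ 0.5087 -0.4078  0.1224] x [ 0.882 -0.471  0.003] y [-0.471 -0.882  0.002] z [ 0.002 -0.003 -1.   ] F [1.1 0.2 0.9] op 0.907
t 20.55 pos [ 0.5085 -0.4077  0.1222] x [ 0.882 -0.471  0.003] y [-0.471 -0.882  0.001] z [ 0.002 -0.003 -1.   ] F [ 0.5 -0.4  1. ] op 0.908
2 0.1, 0.4, 1.3, 0.001, -0.001, 0.005, 0.1, 0.5, 1.4, 0, -0.001, 0.004
end [ 0.5059 -0.4165  0.0949]
```

Consistent reading, so I correct and descend.

Request:
carry_out(
  motion=[0.1,0.4,0,0,0,0,0.1,0.5,0.7,0,0,0,0,0,1,0,0,0,0,0,1,0,0,0,0,0,0,0,0,0],
)

```text
clock: 21.22
tool_pos: [0.5046, -0.4152, 0.0917]
eef_rot: [0.97, -0.243, -0.001, -0.0]
contact_force: [1.0, 0.5, -1.0]
opening: 0.91
```

Request:
carry_out(
  motion=[0,0,0,0,0,0,0,0,0,0,0,0,0,0,0,0,0,0,0,0,0,0,0,0],
  hand=0,
  grip_force=30,
)

```text
clock: 21.72
tool_pos: [0.5049, -0.4168, 0.0935]
eef_rot: [0.97, -0.243, 0.0, 0.001]
contact_force: [-0.7, -1.4, 0.0]
opening: 0.569
```

Request:
carry_out(
  motion=[0,0,0,0,0,-0.12,0,0,0,0,0,-0.12,0,0,0,0,0,-0.12,0,0,0,0,0,-0.12,0,0,0,0,0,-0.12,0,0,0,0,0,-0.12,0,0,0,0,0,-0.12,0,0,0,0,0,0],
)

```text
clock: 22.72
tool_pos: [0.5049, -0.4172, 0.0935]
eef_rot: [0.985, 0.173, -0.0, 0.001]
contact_force: [-0.2, -2.3, -0.8]
opening: 0.57
```

Request:
carry_out(
  motion=[0,0,0,0,0,0,0,0,0,0,0,0,0,0,0,0,0,0,0,0,0,0,0,0],
  hand=8.5,
)

```text
clock: 23.22
tool_pos: [0.5052, -0.4157, 0.0931]
eef_rot: [0.985, 0.174, -0.0, 0.0]
contact_force: [0.3, -0.2, 0.0]
opening: 0.96
```

Request:
carry_out(
  motion=[0,0,-2,0,0,0,0,0,-4,0,0,0,0,0,-5,0,0,0,0,0,-5,0,0,0,0,0,-5,0,0,0,-5,0,-1,0,0,0,-5,0,0,0,0,0,-5,0,0,0,0,0],
)

```text
clock: 24.22
tool_pos: [0.3628, -0.4677, 0.3152]
eef_rot: [0.985, 0.174, 0.0, 0.001]
contact_force: [-0.3, -1.1, -0.4]
opening: 0.964
```

```bash
python3 -c "
from h import *
s=st(); print(np.round(s['q'],2))
for n in('side','top'):
  for T in (6,12): dial(n,T)
p=snapshot('side'); a=p['frame']; 
A=cv2.resize(a[298:335,245:285],(440,407),interpolation=cv2.INTER_CUBIC); B=cv2.resize(a[130:260,205:300],(297,407),interpolation=cv2.INTER_CUBIC)
cv2.imwrite('pics/g1.png',np.hstack([A,B])[:,:,::-1])
" 2>&1 | grep -v Warn
```

```text
t 24.23 pos [ 0.3628 -0.4677  0.3152] x [ 0.94   0.342 -0.   ] y [ 0.342 -0.94   0.003] z [ 0.001 -0.003 -1.   ] F [-0.3 -1.1 -0.4] op 0.964
[ 0.76  0.63  0.12  1.67 -0.1   0.85 -0.3 ]
side centre [ 0.5069 -0.4223] r 0.0267 nred 7 mean [ 0.5017 -0.4306] ang centre 1.003 ang line 1.298
side centre [ 0.5059 -0.4223] r 0.0263 nred 5 mean [ 0.5018 -0.4303] ang centre 1.093 ang line 1.207
top centre [ 0.5081 -0.4153] r 0.0247 nred 6 mean [ 0.5033 -0.4304] ang centre 1.264 ang line 1.52
top centre [ 0.5083 -0.4145] r 0.0246 nred 4 mean [ 0.5037 -0.4303] ang centre 1.289 ang line 1.546
```

View pics/g1.png

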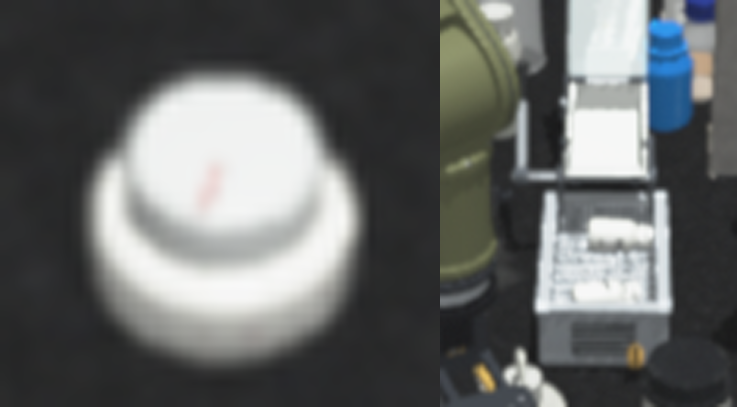

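The red line reads about 1.2–1.3 rad, nearest the third click. The box is down and empty, and the bottles are in the basket. Handing in.

```bash
python3 -c "
from h import *
st(); print(workorder.finish_job())"
```

```text
t 24.48 pos [ 0.365  -0.467   0.3144] x [0.94  0.342 0.001] y [ 0.342 -0.94   0.001] z [ 0.001 -0.001 -1.   ] F [0.  0.6 0.4] op 0.962
the job is handed in; nothing more can be done
None
```

I did the whole job in order and handed it in at 24.5 s of the 70 s. The system gives no verdict, so the results below are my own checks.

- **Lid:** I gripped the bar handle and swung the lid back to about 2.2 rad with the box still on its rest. It stayed back while the box was tipped.
- **Tipping:** I pushed the lever to about 1.2 rad, measured from depth, and all three bottles rolled out without my steering the gripper near them. I then lowered the box slowly, and the lever and floor angles matched the rest position.
- **Bottles:** after the box was back down, the networks and depth placed all three in the basket, at bath y of about -0.17, -0.13 and -0.01 m. The last one lies close to the left wall but inside it. The final picture clearly showed two bottles and an empty box.
- **Timer:** I turned the 68 mm timer by 0.84 rad from about its first click. Afterwards its red line read 1.26–1.29 rad from the top view (position from the centre) and 1.21–1.30 from the side view (line direction), against a target of 1.309.

**Disagreements and trouble:**
- Other dial estimates were off, at 1.0–1.1 (side, from the centre) and 1.5 (top, line direction). They rest on only 4–7 red pixels.
- While letting go of the lid handle, wrist joint 6 reached its range limit (read as 2.09 against 2.09). For a moment a finger pulled on the bar with about 14 N, pressing the lid towards its stop.
- At the lever, the first approach brought joint 6 close to its lower limit, so I reduced the tool's tilt.
- I ran no final position check on the bystander bottles. No bystander looked out of place in the pictures I viewed, and the force on the tool was near zero at the end.

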